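# Find the hidden hatch catch on the nano tank and hold it in

### The arm

A 6-joint arm with a two-finger parallel gripper is mounted at the origin on the work surface. World frame = base frame: x ahead of the robot, y to its left, z up, the work surface at z = 0. Lengths are in mm, angles in rad, forces in N, time in s.
With the tool pointing down it reaches from about 350 to 775 mm from the base axis. Payload 7.3 kg.
Tool frame: the origin (TCP) lies midway between the tips of the shut fingers; the grasp point (between the pads) lies 19 mm behind it (bot.grip_depth is the distance from the TCP to the grasp point, in mm); z points along the fingers, x is the direction in which the jaws open and shut, and the axes are right-handed (so a half turn about z gives the same grasp; the last joint's range is limited). The gripper opens to 92 mm and grips with 3 to 60 N. Pads are 19 mm wide; open, the fingers measure 130 mm over their backs; the gripper's body (75 mm by 190 mm) begins 47 mm behind the grasp point.
Start: joints at [1.168, 0.342, 1.524, -0, 1.275, -0.146], TCP at [133.327, 507.808, 226.741] pointing down, gripper open.
Joint ranges: [-2.53, 2.53], [-0.77, 2.02], [0.04, 2.7], [-1, 4.14], [0.28, 2.66], [-3.11, 3.11]. Speed limits (rad/s): [2.57, 2.57, 3.14, 3.14, 3.14, 3.14].

### API

Orientations are given as [roll, pitch, yaw] about the fixed x, y, z axes, in that order (R = Rz(yaw) Ry(pitch) Rx(roll)).
In Python, from plant import bot gives the robot as it stands. The module is installed in compiled form; this text tells all that it offers.
- The arm moves only by the shell command python3 -m inch 'ROWS'. ROWS is JSON, a list that holds one entry, the list of rows, each a list of 7 numbers: the shift along the tool's x, y, z each as a share of 0.2 m, from -1 to 1, then the turn, a rotation vector about the tool's x, y, z each as a share of 45 degrees, from -1 to 1, then the closure, from -1 (fully open) to 1 (shut), so that 0 is half open. A call has exactly 10 rows; each row is the pose to reach, as a shift and turn from the pose commanded when the call began, along the tool's axes at that moment; what a row does not reach only later rows make up. A row lasts 1/8 s, in which the tool goes at most 62.5 mm and 10.7 degrees, less where a joint would pass 70% of its speed; a pose out of reach is approached as far as the arm can. A call with a number of a shift or a turn outside -1 to 1 is refused whole. A call with a gripper value outside its range is refused whole. The fingers move at their own pace and stop on an object; the grip force is fixed at half the most. Time passes only in rows, so rows that repeat a pose let the fingers close, or fill a call up. It gives the time, the measured TCP pose, the force and the opening at its end, in the units of the state.
- bot.get_obs(): the state, without advancing time (a new reading comes with each control period).
- bot.capture(name): name is "scene" or "top"; returns the picture (480x640x3 uint8, red, green, blue); there is no depth.
- bot.camera_params(name): a dict with "fx", "fy", "cx", "cy" (pixels), "k1" (the pictures are not rectified: a ray, as slopes to the right and down, at radius r is drawn at 1 + k1 r^2 times it, then the intrinsics apply), "R" (3x3) and "t" (3): a world point X has camera coordinates R X + t. Camera axes: x right, y down, z forward; pixel columns grow to the right and rows downward; lengths in mm; the calibration is good to about 2 mm. A picture is of the moment at which its call begins. camera_params takes no time and is no camera call.
- bot.close_job(): hands the job in, once; it reports no verdict.
The state is a dict: "time": time; "joint_positions": joint angles; "dq": joint speeds; "tau": joint torques, N m; "tool_pos": TCP position; "tcp_rot": TCP orientation; "contact_force": force on the tool from outside, world axes, zero at the start; "moment": the same for the moment, N m; "grip_width": finger opening in mm.
Only numpy, scipy, OpenCV 4.12 (cv2) and the standard library are available. Lean on these libraries where they do the work, as an engineer would, in place of code of your own. Each camera call takes 0.05 s, during which the arm holds its last target.

### The job

Somewhere along the white strip on top of the long nano tank is a flush push-catch that works the green feeding hatch: feel along the strip for the spot that gives, press it fully in with the fingertips and keep it pressed, so that the hatch stands open. The program finishes while still holding the catch in. Do not touch the hatch itself, and leave the cup, jar, bottle, bowl, scoop and terracotta tube where they stand, neither lifted nor pushed.

Things in the scene. Friction and masses are not known exactly. Their poses are not given: they have to be found in the camera images.
- tank: the long clear acrylic nano tank, fixed to the shelf, 220 mm (its x) by 360 mm (its y), clear lid top 190 mm above the work surface. Origin under the centre of its floor, z up; its -x side faces roughly towards the robot. It carries the strip and the hatch.
- strip (a point): centre of the upper face of the white strip along the tank's robot-side top edge, 200 mm above the work surface, 10 mm above the lid; axes as the tank's. The strip is level, flat to 0.5 mm, 64 mm wide (tank x) by 360 mm long (tank y) and hard except at the catch. The catch lies on its centre line, its centre anywhere within 50 mm of this point to either side along tank y.
- catch (a joint): how far the catch is pressed straight down, m: 0 at rest, 0.007 fully in. It is a square plate, 44 x 44 mm, of the strip's white plastic, outlined only by a 1 mm gap, its face 1.5 mm below the strip's; closed fingertips fit inside. A spring returns it: about 2 N to start it, 4 N fully in. Going in, it lifts the hatch, which falls shut when it is let go.
- hatch: the green feeding hatch in the clear lid behind the strip, 78 x 86 x 5 mm; origin on its hinge, at its edge farthest from the robot, at lid height. Level when shut; with the catch fully in, its robot-side edge has swung up 0.8 rad (about 55 mm). Its robot-side edge is 68 mm from the strip's centre line when shut.
- cup: a clear glass cup, 66 mm across, 75 mm high; origin under its centre; it stands on the long tank's clear lid, behind the strip, to one side of the hatch
- jar: a closed jar, 52 mm across, 60 mm high; origin under its centre; it stands on the long tank's clear lid, behind the strip, to one side of the hatch
- bottle: a capped bottle, 56 mm across, 150 mm high, standing on the table; origin under its centre
- bowl: a blue bowl, 100 mm across, 45 mm high, on the table; origin under its centre
- tube: a terracotta shrimp tube standing on end on the table, 48 mm across, 90 mm high; origin under its centre
- scoop: a white plastic scoop lying on the lid of the smaller square tank (208 mm above the work surface), tray 45 x 55 x 25 mm, handle along its own +y to 124 mm from the origin; origin under the tray's centre

How it is judged:
By the outcome, as a careful person would: the job done as asked, in the order asked, and still so for the second after the job is handed in, while the arm keeps its last pose, push and grip.
It also fails if it takes over 51 s, if anything falls off the work surface, if the arm or the gripper's body presses on something with over 40 N, if the wrist force passes 120 N, or if a joint passes its speed limit or range.

## Working session

There is one attempt and no reset: what is moved stays moved. The work goes in short steps, Python scripts to look and compute and a shell command to move; the robot and the scene stay as the last step left them, time stands still between calls to the robot, and variables do not carry over. Pictures are saved under pics/ and viewed, and the job is handed in when it is done.

```bash
mkdir -p pics; python3 - <<'E'
from plant import bot
import cv2
for n in("scene","top"):
    im=bot.capture(n); cv2.imwrite(f"pics/{n}0.png",im[:,:,::-1]); print(n,bot.camera_params(n))
o=bot.get_obs()
for k in("time","tool_pos","tcp_rot","contact_force","grip_width"): print(k,o[k])
E
```

```text
scene {'fx': 622.7304349759214, 'fy': 622.7304349759214, 'cx': 324.8264507988131, 'cy': 225.3510977141279, 'k1': -0.016378955265538026, 'R': array([[-7.10096134e-01,  7.04104456e-01, -6.29582819e-04],
       [ 5.86652727e-01,  5.91150000e-01, -5.53516264e-01],
       [-3.89361090e-01, -3.93419105e-01, -8.32838129e-01]]), 't': array([ 441.13679333, -239.18556269, 2138.79814338])}
top {'fx': 525.3760042109406, 'fy': 525.3760042109406, 'cx': 319.7272614394598, 'cy': 248.66295372272683, 'k1': -0.022053167843824096, 'R': array([[ 2.22246854e-04, -9.99999880e-01,  4.37354832e-04],
       [-9.79076129e-01, -3.06595744e-04, -2.03494076e-01],
       [ 2.03494186e-01, -3.82977758e-04, -9.79076080e-01]]), 't': array([ -26.5423532 ,  617.52246691, 1334.33355134])}
time 0.1
tool_pos [133.16168322 507.45974381 226.12111298]
tcp_rot [-3.14139452e+00  1.35084104e-03  1.31400499e+00]
contact_force [-0.16472546 -1.02602642  0.0398857 ]
grip_width 91.40385601731074
```

View pics/scene0.png

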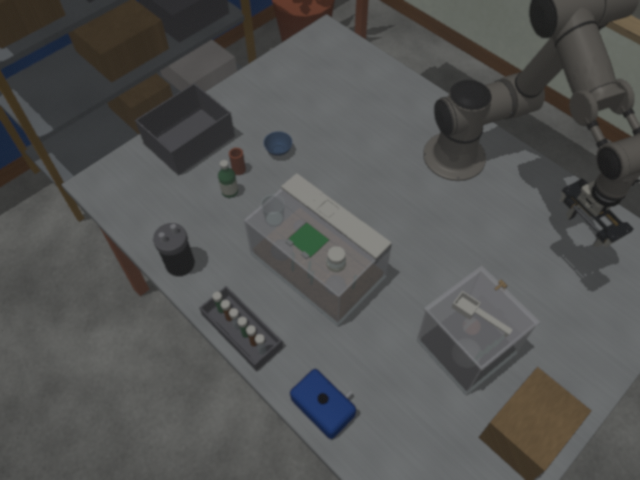

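View pics/top0.png

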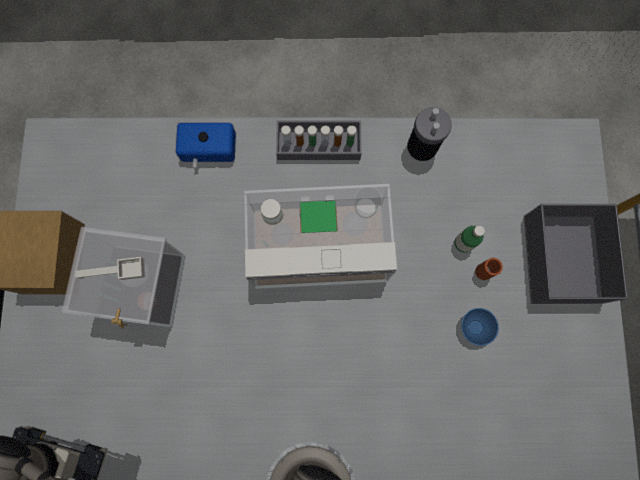

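The tank is ahead of the robot. In the top view its white strip runs about (246,260)–(395,258), with a faint square outline at about (331,259). Next I'll measure both.

```bash
cat > h.py <<'E'
import numpy as np,cv2
from plant import bot
def ray(n,u,v,z):
    p=bot.camera_params(n);K=np.array([[p['fx'],0,p['cx']],[0,p['fy'],p['cy']],[0,0,1.]])
    # drawn = s*(1+k1 r^2)
    q=cv2.undistortPoints(np.array([[[u,v]]],float),K,np.array([p['k1'],0,0,0.]))[0,0]
    R,t=np.array(p['R']),np.array(p['t']);d=R.T@np.array([q[0],q[1],1]);c=-R.T@t
    return c+d*(z-c[2])/d[2]
E
python3 - <<'E'
from h import *
im=cv2.imread('pics/top0.png')
c=im[170:300,235:405];cv2.imwrite('pics/crop_top.png',cv2.resize(c,None,fx=4.5,fy=4.5,interpolation=cv2.INTER_CUBIC))
s=cv2.imread('pics/scene0.png')[165:275,235:400];cv2.imwrite('pics/crop_scene.png',cv2.resize(s,None,fx=4.5,fy=4.5,interpolation=cv2.INTER_CUBIC))
hsv=cv2.cvtColor(im,cv2.COLOR_BGR2HSV)
m=((im.min(2)>165)).astype(np.uint8)
print(im[259,300],im[259,331],im[230,280])
n,l,st,ce=cv2.connectedComponentsWithStats(m)
for i in range(1,n):
    if st[i,4]>150: print(st[i],ce[i])
g=im[:,:,1].astype(int)
print("row257",g[257,312:352]);print("row260",g[260,312:352]);print("col",g[238:285,331])
print("col300",g[238:285,300])
E
```

```text
[174 179 181] [175 178 179] [144 141 143]
[261 199  19  18 256] [270.19921875 207.9140625 ]
[ 245  229  152   47 3543] [319.47981936 258.8549252 ]
[322 250  18  18 305] [330.64262295 258.32786885]
row257 [179 177 179 179 182 179 176 180 179 147 172 178 182 180 180 182 180 178
 180 175 178 180 178 178 180 181 181 178 146 168 178 177 179 180 181 179
 181 182 180 180]
row260 [179 178 180 180 179 181 180 183 178 142 171 183 181 180 181 178 180 180
 179 181 180 179 181 179 181 179 180 179 149 169 179 178 179 179 180 181
 178 180 176 177]
col [145 149 144 146 145 141 145 156 176 184 178 140 171 179 181 178 179 179
 178 175 183 178 181 178 180 177 177 181 181 178 162 175 184 185 111  58
  78  56  66  75  76  71  67  68 113 121 109]
col300 [145 143 143 142 144 134 136 137 141 169 178 180 181 177 179 180 178 180
 179 181 180 179 176 181 180 177 178 179 180 179 178 181 179 182 179 151
  84  54  63  75  77  71  78  71  71  91 115]
```

View pics/crop_top.png

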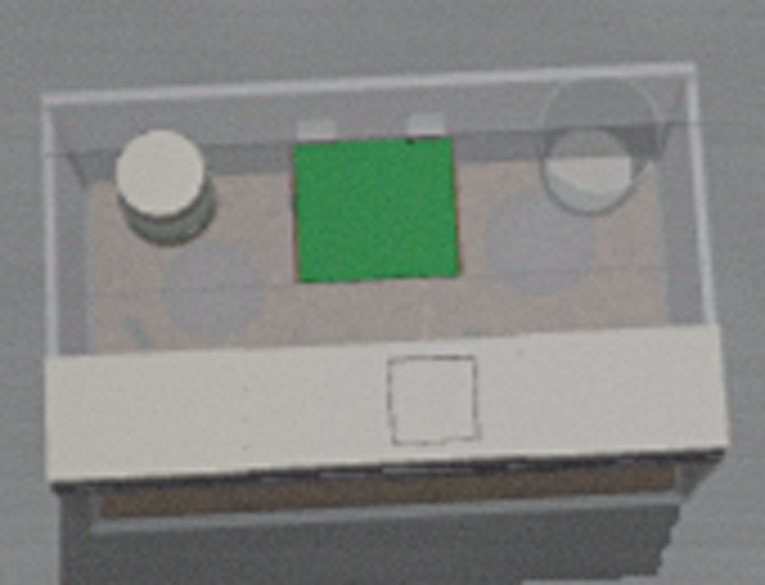

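View pics/crop_scene.png

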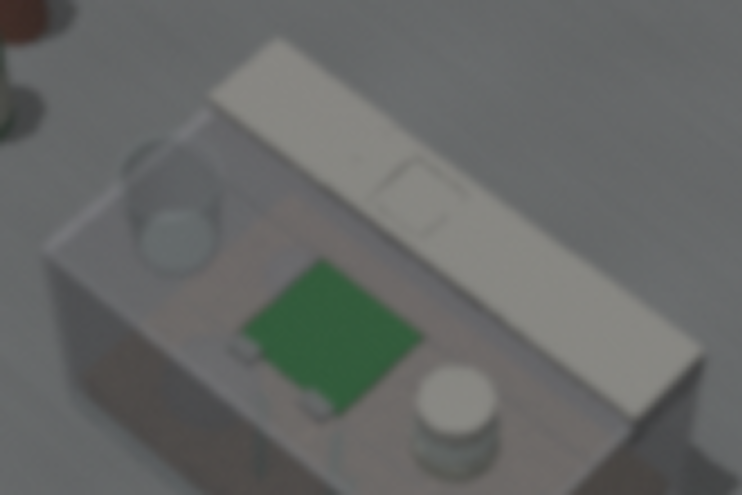

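Both views show the 44 mm outline. It is centred at crop (433,400), which is pixel (331,258.7), to the right of the hatch. The hatch, cup and jar are all behind the strip. Next I'll convert this to world coordinates.

```bash
python3 - <<'E'
from h import *
s=4.5;f=lambda x,y:(235+(x+.5)/s-.5,170+(y+.5)/s-.5)
P={k:ray('top',*f(*v),200)for k,v in dict(BL=(46,357),FL=(50,481),BR=(718,327),FR=(727,449)).items()}
for k in P:print(k,P[k].round(1))
sc=sum(P.values())/4;print('strip',sc, 'w',np.linalg.norm(P['BL']-P['FL']),'len',np.linalg.norm(P['BL']-P['BR']))
yv=(P['BL']-P['BR']+P['FL']-P['FR']);yv/=np.linalg.norm(yv);yaw=np.arctan2(-yv[0],yv[1]);print('yaw',yaw)
ct=ray('top',*f(433,400),199);print('catch',ct,'along y',(ct-sc)@yv)
for c in [(388,358),(474,355),(394,443),(480,438)]: print(ray('top',*f(*c),199).round(1))
g=lambda x,y:(235+(x+.5)/s-.5,165+(y+.5)/s-.5)
Q=[ray('scene',*g(*c),200) for c in [(278,38),(208,95),(705,352),(633,418)]]
print('scene strip',(sum(Q)/4).round(1),'catch',ray('scene',*g(422,196),199).round(1))
o=bot.get_obs();print(o['tool_pos'],o['tcp_rot'],o['joint_positions'])
from scipy.spatial.transform import Rotation as Ro
R=Ro.from_euler('xyz',o['tcp_rot']).as_matrix();print(R.round(3))
for z in(226,): print('shift tool',R.T@(np.array([ct[0],ct[1],z])-o['tool_pos']))
E
```

```text
BL [588.4 153.1 200. ]
FL [521.7 149.1 200. ]
BR [ 604.9 -205.2  200. ]
FR [ 538.9 -208.   200. ]
strip [563.47693005 -27.75570852 200.        ] w 66.82222155661533 len 358.6608116145694
yaw 0.047002486732733384
catch [565.38258969 -52.85084194 199.        ] along y -25.156955775183917
[588.1 -29.  199. ]
[589.8 -74.8 199. ]
[542.2 -32.1 199. ]
[544.9 -77.6 199. ]
scene strip [561.4 -22.6 200. ] catch [559.8 -47.4 199. ]
[133.16168322 507.45974381 226.12111298] [-3.14139452e+00  1.35084104e-03  1.31400499e+00] [ 1.16803076e+00  3.42644993e-01  1.52491441e+00 -4.86869853e-07
  1.27539855e+00 -1.45973954e-01]
[[ 0.254  0.967 -0.001]
 [ 0.967 -0.254 -0.001]
 [-0.001 -0.    -1.   ]]
shift tool [-432.1625992   560.35525725    0.59387338]
```

The two views agree to about 5 mm, giving a catch centre near (563,-50). The rough plan is to go over high, then check the fingertips against the outline. I'll travel raised with the fingers shut.

```bash
python3 -m inch '[[[-0.05,0.05,-0.1,0,0,0,1],[-0.1,0.1,-0.2,0,0,0,1],[-0.2,0.25,-0.35,0,0,0,1],[-0.3,0.4,-0.35,0,0,0,1],[-0.4,0.52,-0.35,0,0,0,1],[-0.5,0.65,-0.35,0,0,0,1],[-0.6,0.78,-0.35,0,0,0,1],[-0.68,0.88,-0.35,0,0,0,1],[-0.75,0.95,-0.35,0,0,0,1],[-0.75,0.95,-0.35,0,0,0,1]]]'
```

```text
time: 1.35
tool_pos: [279.3, 313.7, 296.5]
tcp_rot: [-3.141, 0.0, 1.312]
contact_force: [-0.2, 0.4, 0.0]
grip_width: 0.6
```

```bash
python3 -m inch '[[[-0.08,0.1,0,0,0,0,1],[-0.16,0.2,0,0,0,-0.05,1],[-0.25,0.32,0,0,0,-0.1,1],[-0.35,0.45,0,0,0,-0.15,1],[-0.45,0.58,0,0,0,-0.2,1],[-0.55,0.71,0,0,0,-0.25,1],[-0.65,0.83,0,0,0,-0.3,1],[-0.7,0.9,0,0,0,-0.35,1],[-0.75,0.95,0,0,0,-0.39,1],[-0.75,0.95,0,0,0,-0.39,1]]]'
python3 - <<'E'
from h import *
from scipy.spatial.transform import Rotation as Ro
o=bot.get_obs();R=Ro.from_euler('xyz',o['tcp_rot']).as_matrix()
print(o['grip_width'],o['joint_positions'],R.T@(np.array([563,-50,250])-o['tool_pos']))
E
```

```text
time: 2.6
tool_pos: [424.8, 121.4, 296.4]
tcp_rot: [-3.141, -0.0, 1.619]
contact_force: [0.9, 0.4, 0.3]
grip_width: 0.3
0.3244674032571866 [ 1.04185502e-01  1.36788963e-01  1.60355048e+00  3.84770022e-04
  1.40181253e+00 -1.51510187e+00] [-177.86416448  129.72712565   46.26969357]
```

```bash
python3 -m inch '[[[-0.1,0.07,0,0,0,0,1],[-0.22,0.16,0,0,0,0,1],[-0.36,0.26,0,0,0,0,1],[-0.5,0.37,0,0,0,0,1],[-0.65,0.48,0,0,0,0,1],[-0.78,0.57,0.05,0,0,0,1],[-0.86,0.63,0.15,0,0,0,1],[-0.89,0.65,0.25,0,0,0,1],[-0.89,0.65,0.35,0,0,0,1],[-0.89,0.65,0.35,0,0,0,1]]]'
python3 - <<'E'
from h import *
for n in("scene","top"):
    im=bot.capture(n)[:,:,::-1]; cv2.imwrite(f"pics/{n}1.png",im)
    y,x=(140,220) if n=="scene" else (150,220)
    cv2.imwrite(f"pics/{n}1c.png",cv2.resize(im[y:y+145,x:x+190],None,fx=4,fy=4,interpolation=cv2.INTER_CUBIC))
print(bot.get_obs()['tool_pos'],bot.get_obs()['contact_force'])
E
```

```text
time: 3.85
tool_pos: [562.1, -49.1, 224.4]
tcp_rot: [-3.137, -0.002, 1.621]
contact_force: [-0.2, -0.5, 1.2]
grip_width: 0.1
[563.29878296 -49.48134902 226.78903775] [0.17526324 0.52907748 0.36251449]
```

View pics/scene1c.png

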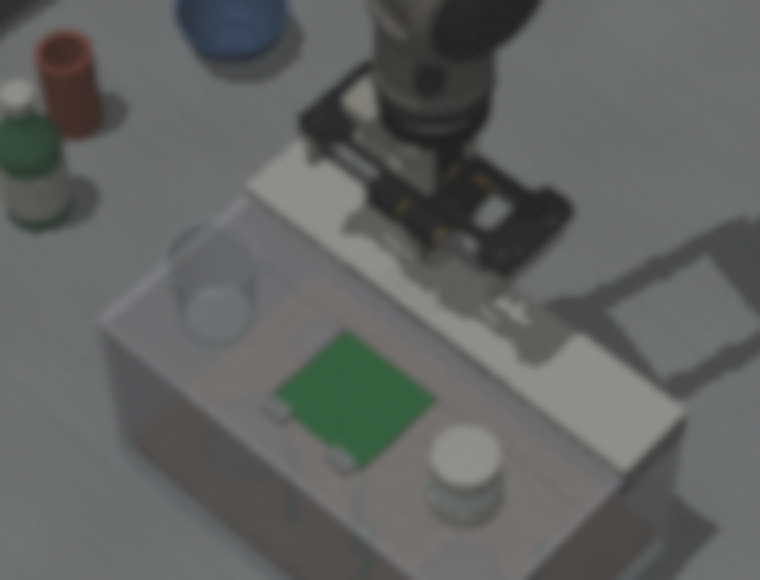

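View pics/top1c.png

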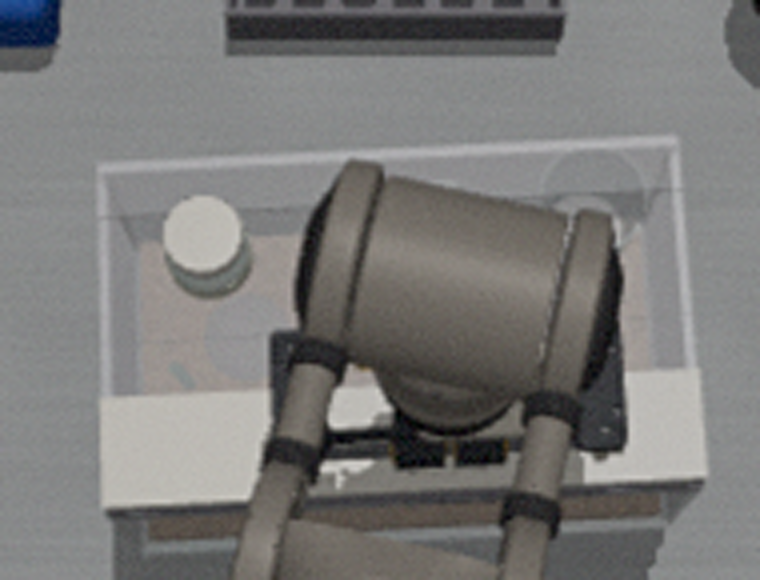

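The gripper hides the fingertips in both views: its body covers the catch around (440,240) in the scene crop and (450,440) in the top crop. The check therefore has to be by feel. I'll descend slowly to just below strip height (z≈199).

```bash
python3 -m inch '[[[0,0,0.03,0,0,0,1],[0,0,0.06,0,0,0,1],[0,0,0.09,0,0,0,1],[0,0,0.11,0,0,0,1],[0,0,0.12,0,0,0,1],[0,0,0.125,0,0,0,1],[0,0,0.13,0,0,0,1],[0,0,0.135,0,0,0,1],[0,0,0.138,0,0,0,1],[0,0,0.138,0,0,0,1]]]'
```

```text
time: 5.2
tool_pos: [563.3, -50.2, 199.1]
tcp_rot: [3.142, -0.0, 1.62]
contact_force: [-0.2, 0.6, -0.7]
grip_width: 0.2
```

```bash
python3 -m inch '[[[0,0,0.002,0,0,0,1],[0,0,0.004,0,0,0,1],[0,0,0.006,0,0,0,1],[0,0,0.008,0,0,0,1],[0,0,0.01,0,0,0,1],[0,0,0.01,0,0,0,1],[0,0,0.01,0,0,0,1],[0,0,0.01,0,0,0,1],[0,0,0.01,0,0,0,1],[0,0,0.01,0,0,0,1]]]'
python3 -c "
from plant import bot
o=bot.get_obs();print(o['tool_pos'],o['contact_force'],o['moment'])"
```

```text
time: 6.45
tool_pos: [563.3, -50.2, 197.1]
tcp_rot: [3.141, -0.0, 1.62]
contact_force: [-0.1, 1.2, 2.2]
grip_width: 0.8
[563.34828822 -50.21582457 197.12079842] [-0.10304602  1.16295849  2.21022628] [ 0.0217057   0.08300139 -0.0286087 ]
```

It gives: 2.2 N at z=197.1, below the strip face, with no hard stop. I'll continue the press.

```bash
python3 -m inch '[[[0,0,0.003,0,0,0,1],[0,0,0.006,0,0,0,1],[0,0,0.009,0,0,0,1],[0,0,0.012,0,0,0,1],[0,0,0.015,0,0,0,1],[0,0,0.017,0,0,0,1],[0,0,0.017,0,0,0,1],[0,0,0.017,0,0,0,1],[0,0,0.017,0,0,0,1],[0,0,0.017,0,0,0,1]]]'
python3 - <<'E'
from h import *
im=bot.capture("scene")[:,:,::-1]
cv2.imwrite("pics/scene2c.png",cv2.resize(im[140:285,220:410],None,fx=4,fy=4,interpolation=cv2.INTER_CUBIC))
E
```

```text
time: 7.7
tool_pos: [563.4, -50.2, 193.7]
tcp_rot: [3.141, -0.0, 1.62]
contact_force: [-0.1, -0.5, 3.2]
grip_width: 0.4
```

View pics/scene2c.png

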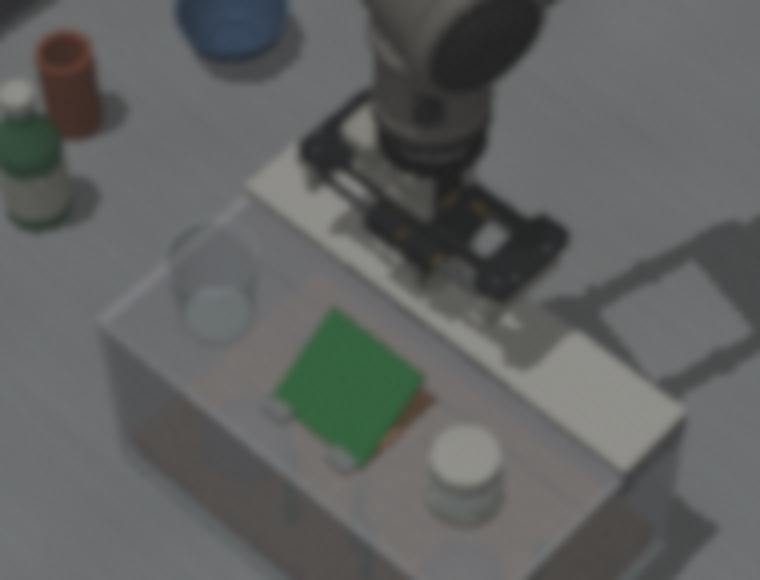

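The hatch is lifting: its robot-side edge, at (335,308)–(425,380) in the crop, has risen. I'll press the rest, to about 1 mm past the 191.5 stop.

```bash
python3 -m inch '[[[0,0,0.003,0,0,0,1],[0,0,0.005,0,0,0,1],[0,0,0.007,0,0,0,1],[0,0,0.009,0,0,0,1],[0,0,0.011,0,0,0,1],[0,0,0.013,0,0,0,1],[0,0,0.015,0,0,0,1],[0,0,0.016,0,0,0,1],[0,0,0.016,0,0,0,1],[0,0,0.016,0,0,0,1]]]'
```

```text
time: 9.0
tool_pos: [563.4, -50.2, 191.6]
tcp_rot: [3.141, 0.0, 1.62]
contact_force: [-1.4, 0.6, 10.5]
grip_width: 0.3
```

The force jumped to 10.5 N at z=191.6, so the catch is on its stop (198.5−7=191.5 expected). I'll check by picture.

```bash
python3 - <<'E'
from h import *
im=bot.capture("scene")[:,:,::-1]
cv2.imwrite("pics/scene3c.png",cv2.resize(im[140:285,220:410],None,fx=4,fy=4,interpolation=cv2.INTER_CUBIC))
# hatch free edge: two corners, predicted for 0.8 rad
m=cv2.inRange(cv2.cvtColor(im,cv2.COLOR_BGR2HSV),(50,100,40),(80,255,255)); m[:215]=0; m[265:]=0; m[:,:270]=0;m[:,345:]=0
c=max(cv2.findContours(m,0,2)[0],key=cv2.contourArea); q=cv2.boxPoints(cv2.minAreaRect(c));
a=cv2.approxPolyDP(c,3,True)[:,0];print(a)
p=bot.camera_params("scene")
K=np.array([[p['fx'],0,p['cx']],[0,p['fy'],p['cy']],[0,0,1.]])
# top-view free/hinge corners at lid height (shut)
s=4.5;f=lambda x,y:(235+(x+.5)/s-.5,170+(y+.5)/s-.5)
C=[ray('top',*f(*v),190) for v in[(293,144),(452,138),(297,282),(460,275)]]
for z in C: print(z.round(0))
ex=np.array([np.cos(.047),np.sin(.047),0])
for t in(0.6,0.7,.8):
    P=np.array([C[i]-78*np.cos(t)*ex+[0,0,78*np.sin(t)] for i in(0,1)])
    print(t,cv2.projectPoints(P,cv2.Rodrigues(np.array(p['R']))[0],np.array(p['t']),K,np.array([p['k1'],0,0,0.]))[0][:,0].round(1).tolist())
o=bot.get_obs();print(o['time'],o['tool_pos'],o['contact_force'])
E
```

```text
[[300 218]
 [290 237]
 [310 253]
 [321 234]]
[709.  23. 190.]
[713. -64. 190.]
[632.  20. 190.]
[636. -68. 190.]
0.6 [[323.7, 233.3], [300.6, 215.3]]
0.7 [[322.5, 233.1], [299.3, 215.0]]
0.8 [[321.1, 233.2], [297.9, 215.0]]
9.05 [563.39865867 -50.22627768 191.59888858] [-2.52650918  1.05341273 10.60622686]
```

View pics/scene3c.png

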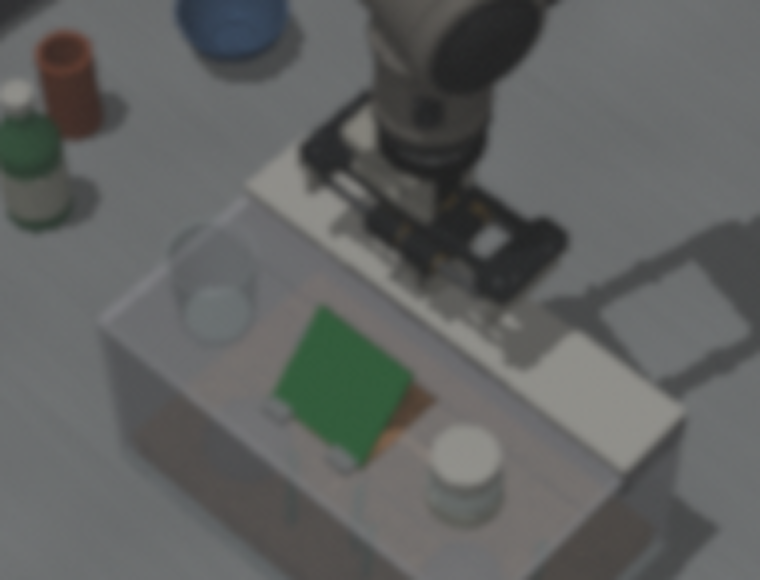

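The hatch is fully up: its corner at pixel (321,234) matches the 0.8 rad prediction of (321,233). One small extra press will confirm the stop and leave a margin.

```bash
python3 -m inch '[[[0,0,0.001,0,0,0,1],[0,0,0.002,0,0,0,1],[0,0,0.003,0,0,0,1],[0,0,0.003,0,0,0,1],[0,0,0.003,0,0,0,1],[0,0,0.003,0,0,0,1],[0,0,0.003,0,0,0,1],[0,0,0.003,0,0,0,1],[0,0,0.003,0,0,0,1],[0,0,0.003,0,0,0,1]]]'
```

```text
time: 10.3
tool_pos: [563.4, -50.2, 191.5]
tcp_rot: [3.14, 0.0, 1.62]
contact_force: [-4.0, 0.4, 12.6]
grip_width: 0.6
```

The z moved only 0.1 mm while the force rose to 12.6 N, so it is against the stop. I'll hand in now.

```bash
python3 -c "
from plant import bot
bot.close_job();o=bot.get_obs();print(o['time'],o['tool_pos'],o['contact_force'])"
```

```text
the job is handed in; nothing more can be done
the job is handed in; nothing more can be done
```

The catch is pressed fully in and held, the hatch stands open, and the job was handed in at about 10.3 s of the 51 s limit.

- **Finding the catch:** I located its outline in both camera views. They differed by about 5 mm, so I pressed at the average. By feel, that spot gave at about 2 N below the strip's surface.
- **Catch fully in:** The fingertips stopped at z = 191.5 mm, which is the expected depth for a 7 mm press. A further 0.6 mm commanded moved them only 0.1 mm and raised the force to 12.6 N.
- **Hatch open:** In the last picture one hatch corner lay within about 1 px of where a 0.8 rad opening should put it. The other was about 3.5 px off, which is in line with the camera disagreement.
- **Other objects:** The cup, jar, bottle, bowl and tube looked unmoved. I did not re-check the scoop, but the arm's path kept clear of it.
- **Odd reading:** A sideways force of about 4 N built up at the end of the press. It is small and I left it as it was.

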